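Stack a circuit board and its cover plate on the posts of an opened instrument

ROBOT

A 6-joint arm with a two-finger parallel gripper is mounted at the origin on the work surface. World frame = base frame: x ahead of the robot, y to its left, z up, the work surface at z = 0. Lengths are in mm, angles in rad, forces in N, time in s.
With the tool pointing down it reaches from about 275 to 1000 mm from the base axis. Payload 8.4 kg.
Tool frame: the origin (TCP) lies at the very end of the fingers, on their centre line; the grasp point (between the pads) lies 19 mm behind it; z points along the fingers, y is the direction in which the jaws open and shut (so a half turn about z gives the same grasp; the last joint's range is limited). The gripper opens to 85 mm and grips with 20 to 120 N. Pads are 22 mm wide; open, the fingers measure 114 mm over their backs; the gripper's body (76 mm by 85 mm) begins 54 mm behind the grasp point. The pads swing forward as they close: fully open they stand 13 mm farther back than shut.
Start: joints at [-1.304, 0.353, 1.633, -0, 1.155, -0.002], TCP at [165.983, -602.559, 231.281] pointing down, gripper open.
Joint ranges: [-2.63, 2.63], [-0.92, 2.1], [0.06, 2.66], [-1.3, 4.44], [0, 2.69], [-3.02, 3.02]. Speed limits (rad/s): [2.22, 2.22, 2.79, 3.14, 3.14, 3.14].

INTERFACE

Orientations are given as [roll, pitch, yaw] about the fixed x, y, z axes, in that order (R = Rz(yaw) Ry(pitch) Rx(roll)).
In Python, from rig import sense, grab_frame, sign_off, masks_of gives the robot as it stands. The module is installed in compiled form; this text tells all that it offers.
- The arm moves only by the shell command python3 -m inch 'ROWS' [FORCE]. ROWS is JSON, a list of rows, each an object of numbers: "gripper": the finger opening in m, from 0 to 0.0854; "tx", "ty", "tz": the shift along the tool's x, y, z in m; "spin": the turn about the tool's z in degrees. In form: [{"gripper": .., "tx": .., "ty": .., "tz": .., "spin": ..}, ...]. A call has exactly 8 rows; each row shifts and turns the commanded pose from where the row before left it, along the tool's axes as they then stand; what a row does not reach is not made up. A row lasts 1/10 s, in which the tool goes at most 50 mm and 8.59 degrees, less where a joint would pass 70% of its speed; a pose out of reach is approached as far as the arm can. A call is refused whole if a number of a shift passes 0.05 or a number of a turn 8.59, either way. A call with a gripper value outside its range is refused whole. The fingers move at their own pace and stop on an object; FORCE is the grip in N (left out, the last holds). Time passes only in rows, so rows that do not move let the fingers close, or fill a call up. It gives the time, the measured TCP pose, the force and the opening at its end, in the units of the state.
- sense(): the state, without advancing time (a new reading comes with each control period).
- grab_frame(name): name is "scene" or "top"; returns a dict with "pixels" (420x560x3 uint8, red, green, blue), "K" (3x3 intrinsics, pixels), "extrinsics" (4x4, takes a point from camera to world coordinates). Camera axes: x right, y down, z forward; pixel columns grow to the right and rows downward; lengths in mm; the calibration is good to about 2 mm. A picture is of the moment at which its call begins. There is no depth.
- sign_off(): hands the job in, once; it reports no verdict.
Trained networks look in the newest picture that a camera, given by its name, has taken for a name from the list of things; names that differ only in an ending like _2 or _b are one class to them, and where a whole thing is asked for, a point or a joint stands for the part that bears it (a point fixed in the world has none). Each returns a list of dicts, best first, with "conf" (0 to 1); they miss things now and then, are a little off and sometimes report something else, mostly with a low value. They report only what shows in the picture. A call takes as long as a camera call. They do not tell look-alikes from the thing itself.
- masks_of(camera, target): "pixels" (420x560 bool, what is visible of it) and "centre" ([row, column] in pixels, amid what is visible of it).
The state is a dict: "clock": time; "qpos": joint angles; "qvel": joint speeds; "joint_efforts": joint torques, N m; "eef_pos": TCP position; "tcp_rot": TCP orientation; "contact_force": force on the tool from outside, world axes, zero at the start; "wrist_torque": the same for the moment, N m; "opening": opening from 0.0 (shut) to 1.0 (fully open).
Only numpy, scipy, OpenCV 4.12 (cv2) and the standard library are available. Lean on these libraries where they do the work, as an engineer would, in place of code of your own. Each camera call takes 0.05 s, during which the arm holds its last target.

TASK

Reassemble the opened instrument: lower the green circuit board over all four posts of the grey floor pan until its spacers stand on the pan, then lower the bare metal cover plate over the same posts until its spacers stand on the board. Either plate may go on either way round, spacers down; lower them gently rather than letting them drop, let go of both, and leave the other things on the bench where they are.

Things in the scene. Friction and masses are not known exactly. Their poses are not given: they have to be found in the camera images.
- pan_floor (a point): Fixed grey floor pan, 150 (x) x 230 (y) mm, upper face 6 mm over the bench, 12 mm lips at its short ends, small blocks up to 20 mm high in its far corners. Point: on the upper face, amid the posts; z up. Four upright steel posts at x +-20, y +-63 mm: 7 mm diameter, 64 mm tall above the face, the top 12 mm tapering to 2 mm.
- board_mid (a point): Loose green circuit board, 160 g +-33 %, 60 (x) x 150 (y) x 4 mm, standing on four hollow spacers (22 mm long, 16 mm across) below its 11 mm holes at x +-20, y +-63 mm; bores 11 mm. Parts up to 14 mm high on top inside x +-18, y +-66 mm. Point: centre of the plate, half-way through it, 24 mm above its spacers' feet; z up. Long edges free: grip across the 60 mm at mid-length.
- cover_mid (a point): Loose bare aluminium cover plate, 200 g +-33 %: same plate, holes and spacers as the circuit board, but no parts on it, only dark flat slots. Point: centre of the plate, half-way through it, 24 mm above its spacers' feet; z up. Board and cover stand on opposite sides of the pan; which is on which side varies.
- dish: Small steel dish, 64 mm diameter, 22 mm high, loose on the bench, origin at the centre of its underside. To be left alone.
- flux: White bottle, 44 mm diameter, 75 mm high, loose, origin at the centre of its underside. To be left alone.
- driver: Screwdriver with a black handle lying on the bench between robot and pan, loose. To be left alone.
- relay: Black block 30 x 30 x 35 mm standing on the bench near the robot, loose, origin at the centre of its underside. To be left alone.
- spool: Grey spool, 56 mm diameter, 42 mm high, standing on the far side of the bench, loose. To be left alone.
- spanner: Steel spanner lying on the far side of the bench, loose. To be left alone.
- meter: Yellow multimeter, 150 x 80 x 42 mm, lying on the far side of the bench, loose. To be left alone.
Not all that is in view belongs to the job. Of the things like the part that bears cover_mid, leave any that is blue; of the rest the smaller one is meant.

How it is judged (in metres and radians):
On the way, in this order (a step that is already met when the one before it is completed fails the run):
1. the circuit board stands on the pan with all four posts through its holes (horizontal distance between board_mid and pan_floor below 0.004 m and angle between the y axis of board_mid and the y axis of pan_floor, either way round below 0.06 rad and angle between board_mid's own z axis and vertical below 0.04 rad and z of board_mid in the frame of pan_floor below 0.0265 m), for 0.3 s.
2. the cover plate stands on the circuit board with all four posts through its holes (horizontal distance between cover_mid and pan_floor below 0.004 m and angle between the y axis of cover_mid and the y axis of pan_floor, either way round below 0.06 rad and angle between cover_mid's own z axis and vertical below 0.04 rad and z of cover_mid in the frame of board_mid between 0.02 and 0.0285 m), for 0.3 s.
At the end, for the whole second after the job is handed in: Board down on the pan (plate centre under 26.5 mm above it; 24 when home), cover down on the board (centres under 28.5 mm apart in height; 26 when home), both level within 0.04 rad, within 4 mm of the posts' middle and 0.06 rad of their line (either way round), at rest (all of step 1 and all of step 2 and linear speed of each of board, cover below 0.01 m/s); the robot touches nothing.
It fails at once if a plate is let drop down the posts (faster than 0.5 m/s over the pan) ((horizontal distance between board_mid and pan_floor below 0.02 m and z of board_mid in the frame of pan_floor below 0.085 m and linear speed of board above 0.5 m/s) or (horizontal distance between cover_mid and pan_floor below 0.02 m and z of cover_mid in the frame of pan_floor below 0.085 m and linear speed of cover above 0.5 m/s)).
It fails at once if another thing on the bench is moved by more than 30 mm (distance of any of dish, flux, driver, relay, spool, spanner, meter from where it was at the start of the episode above 0.03 m).
It also fails if it takes over 58 s, if anything falls off the work surface, if the arm or the gripper's body presses on something with over 40 N, if the wrist force passes 120 N, or if a joint passes its speed limit or range.

## Working session

There is one attempt and no reset: what is moved stays moved. The work goes in short steps, Python scripts to look and compute and a shell command to move; the robot and the scene stay as the last step left them, time stands still between calls to the robot, and variables do not carry over. Pictures are saved under pics/ and viewed, and the job is handed in when it is done.

```bash
mkdir -p pics; ls
python3 - <<'E'
from rig import *
import cv2,numpy as np
s=sense();print(s)
for n in("scene","top"):
    f=grab_frame(n);cv2.imwrite(f"pics/{n}0.png",f["pixels"][:,:,::-1]);print(n,f["K"],f["extrinsics"])
    np.savez(f"{n}.npz",K=f["K"],E=f["extrinsics"])
E
```

```text
pics
{'clock': 0.0, 'qpos': array([-1.30439989e+00,  3.53668702e-01,  1.63414246e+00, -4.82757176e-05,
        1.15521274e+00, -2.40128576e-03]), 'qvel': array([ 0.00016057, -0.00127881,  0.00019451,  0.00011316,  0.00173232,
       -0.00110245]), 'joint_efforts': array([-6.36515288e-04, -6.05258203e+01, -3.42061365e+01, -8.93918445e-05,
        9.50236106e-03,  2.18621217e-06]), 'eef_pos': array([ 165.83929123, -602.09134877,  230.54529107]), 'tcp_rot': array([-3.14016130e+00,  4.07016330e-05,  2.68817271e-01]), 'contact_force': array([0.40458142, 0.37494709, 0.31336254]), 'wrist_torque': array([-0.01096179, -0.01658614, -0.04810729]), 'opening': 1.0009416292529008}
scene [[393.74816018   0.         278.84338492]
 [  0.         393.74816018 202.51749227]
 [  0.           0.           1.        ]] [[-5.65641660e-01  5.94719953e-01 -5.71277245e-01  1.07658234e+03]
 [ 8.24642619e-01  4.04773627e-01 -3.95123856e-01  3.96349599e+02]
 [-3.75007875e-03 -6.94598077e-01 -7.19388246e-01  7.77914369e+02]
 [ 0.00000000e+00  0.00000000e+00  0.00000000e+00  1.00000000e+00]]
top [[418.3776441    0.         273.07851844]
 [  0.         418.3776441  212.85586132]
 [  0.           0.           1.        ]] [[-2.82890120e-02 -9.98160315e-01  5.36257207e-02  4.42065934e+02]
 [-9.99598345e-01  2.81571375e-02 -3.21323985e-03 -3.78551653e+00]
 [ 1.69738170e-03 -5.36950811e-02 -9.98555936e-01  1.18531022e+03]
 [ 0.00000000e+00  0.00000000e+00  0.00000000e+00  1.00000000e+00]]
```

View pics/scene0.png

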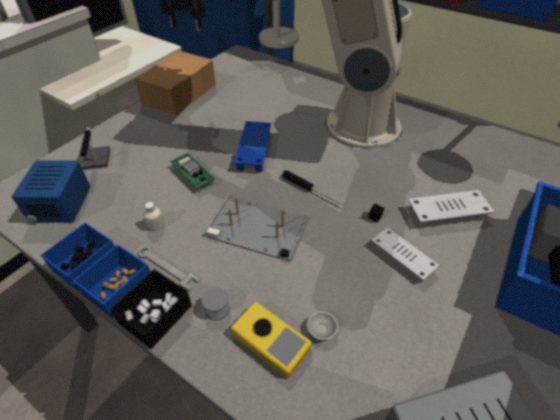

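View pics/top0.png

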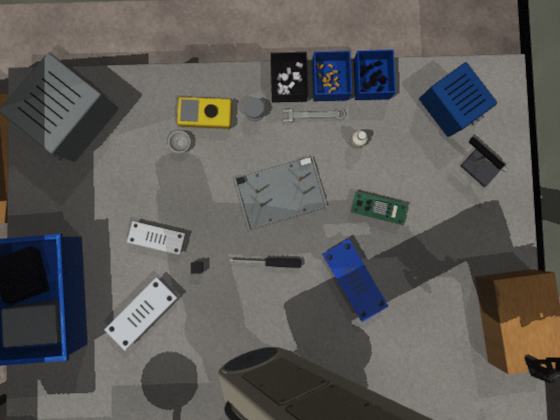

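```bash
cat > h.py <<'E'
from rig import *
import cv2,numpy as np
C={n:np.load(n+".npz") for n in("scene","top")}
def ray(n,u,v,z):
    K,E=C[n]["K"],C[n]["E"]
    d=E[:3,:3]@np.linalg.inv(K)@[u,v,1];o=E[:3,3]
    return (o+d*(z-o[2])/d[2])[:2]
def proj(n,p):
    K,E=C[n]["K"],C[n]["E"]
    q=K@(E[:3,:3].T@(np.asarray(p,float)-E[:3,3]));return q[:2]/q[2]
def crop(n,im,c,r,k,name):
    u,v=map(int,c);a=im[max(0,v-r):v+r,max(0,u-r):u+r,::-1]
    print(name,"origin",max(0,u-r),max(0,v-r));cv2.imwrite("pics/"+name,cv2.resize(a,None,fx=k,fy=k,interpolation=cv2.INTER_CUBIC))
E
python3 - <<'E'
from h import *
for n in("top","scene"):
    f=grab_frame(n)
    for t,z in(("board_mid",26),("cover_mid",26),("pan_floor",6)):
        for m in masks_of(n,t):
            p=m["pixels"].astype(np.uint8)
            cs,_=cv2.findContours(p,cv2.RETR_EXTERNAL,cv2.CHAIN_APPROX_NONE)
            c=max(cs,key=cv2.contourArea)
            w=np.array([ray(n,u,v,z) for u,v in c[:,0]],np.float32)
            r=cv2.minAreaRect(w)
            print(n,t,round(m["conf"],2),np.round(m["centre"]),p.sum(),[np.round(x,1) for x in r])
    if n=="top":
        im=f["pixels"]
        crop(n,im,(156,237),45,8,"c_cover.png");crop(n,im,(380,207),45,8,"c_board.png");crop(n,im,(281,192),55,8,"c_pan.png")
E
```

```text
top board_mid 0.66 [211. 379.] 1206 [array([ 510.6, -304.2]), array([152.6,  63.6]), np.float64(74.7)]
top cover_mid 0.63 [235. 155.] 1206 [array([445.5, 317.1]), array([152. ,  63.5]), np.float64(76.2)]
top cover_mid 0.61 [310. 143.] 2139 [array([240.6, 362. ]), array([ 83.7, 202.5]), np.float64(44.0)]
top pan_floor 0.77 [192. 278.] 4250 [array([563.9, -30.6]), array([150.9, 231.5]), np.float64(14.8)]
c_cover.png origin 111 192
c_board.png origin 335 162
c_pan.png origin 226 137
scene board_mid 0.91 [170. 189.] 803 [array([ 514.9, -295.6]), array([168.5,  68. ]), np.float64(74.5)]
scene cover_mid 0.96 [251. 403.] 1465 [array([452.6, 317.8]), array([153.2,  80.1]), np.float64(73.9)]
scene cover_mid 0.84 [204. 447.] 1971 [array([244.9, 364.1]), array([104.2, 218.2]), np.float64(43.8)]
scene cover_mid 0.83 [144. 252.] 1414 [array([ 316.7, -225.9]), array([255.9,  93. ]), np.float64(28.3)]
scene pan_floor 0.79 [223. 256.] 4029 [array([566. , -30.6]), array([153.3, 233. ]), np.float64(14.6)]
```

View pics/c_cover.png

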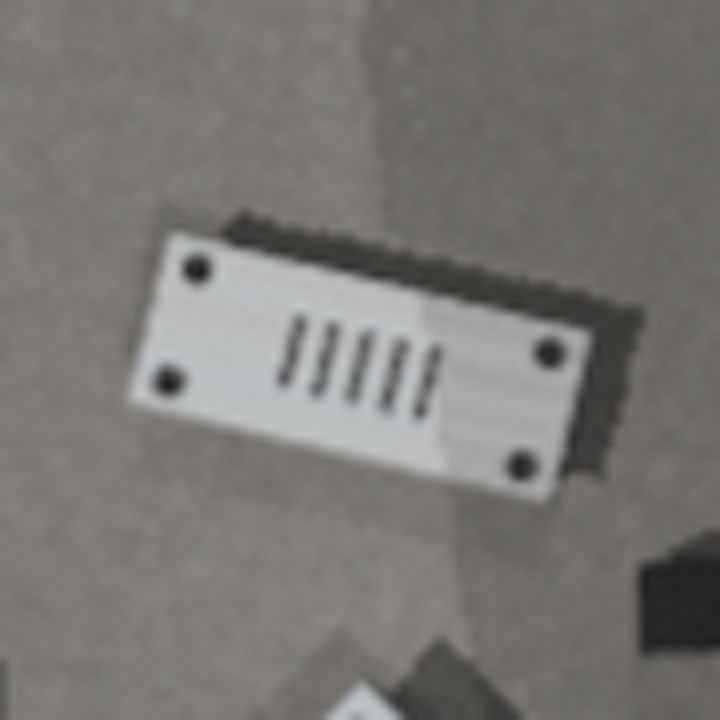

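View pics/c_board.png

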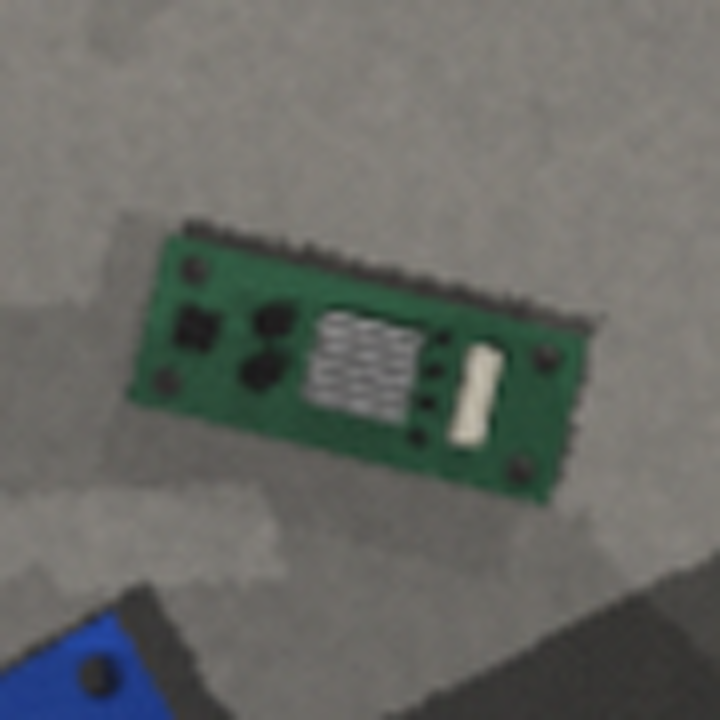

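View pics/c_pan.png

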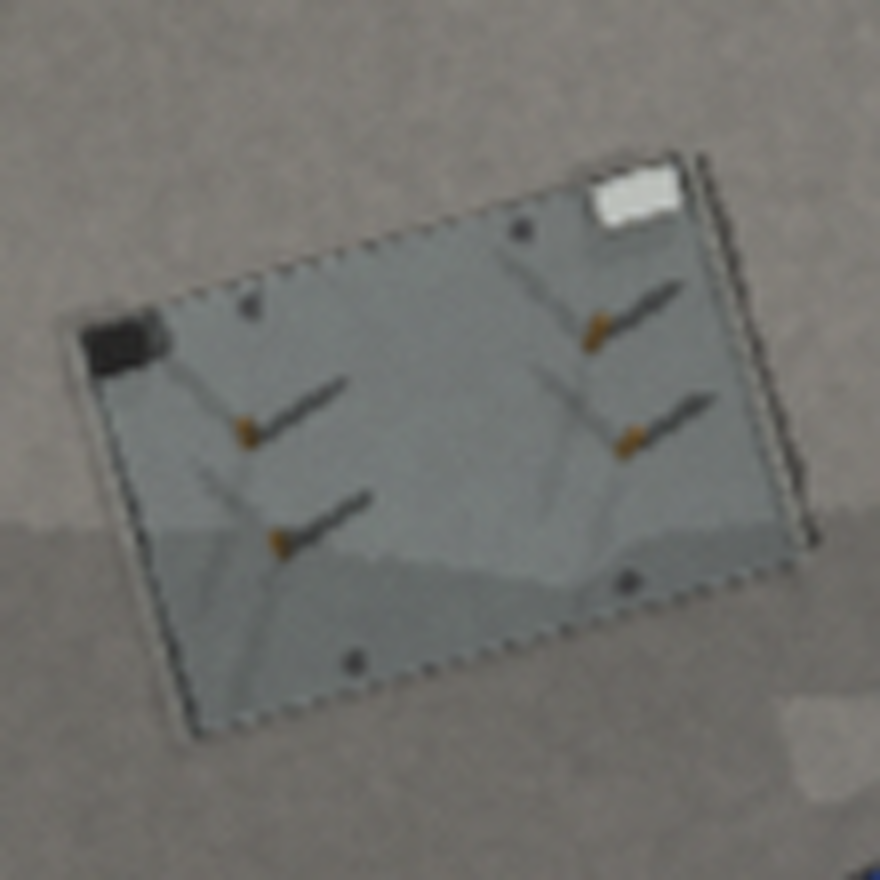

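```bash
cat >> h.py <<'E'
from scipy.optimize import least_squares
H4=np.array([[x,y] for x in(-20,20) for y in(-63,63)],float)
def fitpose(obs,pts,z,x0):
    # obs: list of (cam, u,v); pts Nx2 body; z heights
    def model(p):
        c,s=np.cos(p[2]),np.sin(p[2]);R=np.array([[c,-s],[s,c]])
        return pts@R.T+p[:2]
    def res(p):
        W=model(p);r=[]
        for cam,uv in obs:
            P=np.array([proj(cam,[*w,z]) for w in W])
            D=np.linalg.norm(P[:,None]-uv[None],axis=2)
            j=D.argmin(0);r+=list((P[j]-uv).ravel())
        return r
    s=least_squares(res,x0,loss="soft_l1");return s.x,np.round(s.fun,2)
def gold(cam,f,box):
    hsv=cv2.cvtColor(f["pixels"],cv2.COLOR_RGB2HSV).astype(int)
    u0,u1,v0,v1=box
    m=np.zeros(hsv.shape[:2],np.uint8)
    k=(hsv[...,0]>8)&(hsv[...,0]<28)&(hsv[...,1]>80)
    m[v0:v1,u0:u1]=k[v0:v1,u0:u1]
    n,l,st,c=cv2.connectedComponentsWithStats(m,connectivity=8)
    sat=[(st[i,4],*np.round(c[i],2)) for i in range(1,n) if st[i,4]>=4]
    return sat
E
python3 - <<'E'
from h import *
g={}
f=grab_frame("top");g["top"]=gold("top",f,(226,336,140,240));im=f["pixels"]
f2=grab_frame("scene");g["scene"]=gold("scene",f2,(200,310,180,265))
print(g)
crop("scene",f2["pixels"],(258,223),50,8,"s_pan.png")
for cams in(["top"],["scene"],["top","scene"]):
    obs=[(c,np.array([x[1:] for x in sorted(g[c])[::-1][:4]])) for c in cams]
    x,r=fitpose(obs,H4,36,[565,-30,.255]);print(cams,np.round(x,3),r)
def un(o,L): return np.array([((x+.5)/8-.5+o[0],(y+.5)/8-.5+o[1]) for x,y in L])
for nm,o,L,x0 in(("board",(335,162),[(194,270),(165,380),(546,359),(520,470)],[510,-304,-.267]),("cover",(111,192),[(197,268),(169,380),(550,352),(521,465)],[445,317,-.241])):
    x,r=fitpose([("top",un(o,L))],H4,26,x0);print(nm,np.round(x,3),r)
E
```

```text
{'top': [(np.int32(7), np.float64(300.0), np.float64(178.29)), (np.int32(7), np.float64(256.43), np.float64(190.71)), (np.int32(8), np.float64(304.25), np.float64(191.88)), (np.int32(5), np.float64(260.6), np.float64(204.8))], 'scene': [(np.int32(19), np.float64(236.63), np.float64(205.47)), (np.int32(22), np.float64(230.05), np.float64(216.59)), (np.int32(29), np.float64(282.48), np.float64(218.24)), (np.int32(17), np.float64(276.82), np.float64(228.88))]}
s_pan.png origin 208 173
['top'] [ 5.62455e+02 -2.91800e+01  2.57000e-01] [ 0.04  0.07  0.17 -0.17 -0.05  0.16 -0.16 -0.05]
['scene'] [ 5.6203e+02 -2.9467e+01  2.5400e-01] [-0.18 -0.39  0.12 -0.17  0.02  0.18  0.04  0.4 ]
['top', 'scene'] [ 5.62289e+02 -2.92810e+01  2.55000e-01] [ 0.08  0.16  0.22 -0.09 -0.01  0.18 -0.14 -0.02 -0.17 -0.33  0.11 -0.05
 -0.01  0.29  0.06  0.48]
board [ 5.10160e+02 -3.02275e+02 -2.78000e-01] [-0.06 -0.08  0.16  0.07 -0.01 -0.03 -0.09  0.04]
cover [ 4.45744e+02  3.19490e+02 -2.63000e-01] [-0.01 -0.05 -0.12  0.02  0.02  0.02  0.11  0.01]
```

View pics/s_pan.png

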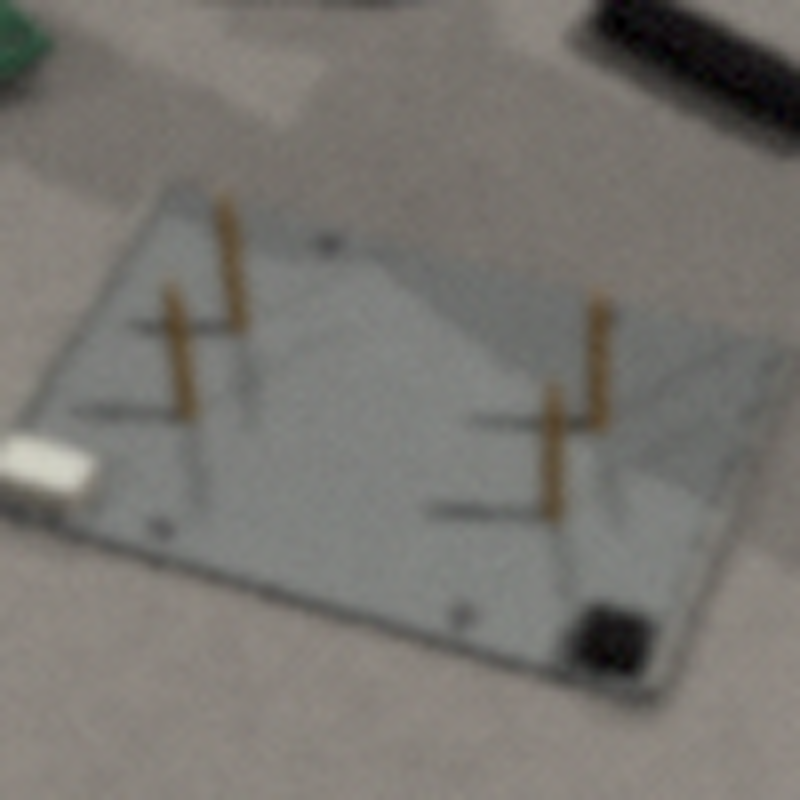

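Run:
```python
from h import *
f=grab_frame("top");im=f["pixels"];f2=grab_frame("scene")
g=cv2.cvtColor(im,cv2.COLOR_RGB2GRAY).astype(float)
for nm,x0 in(("board",[510.2,-302.3,-.278]),("cover",[445.7,319.5,-.263])):
    c,s=np.cos(x0[2]),np.sin(x0[2]);W=H4@np.array([[c,-s],[s,c]]).T+x0[:2];o=[]
    for w in W:
        u,v=proj("top",[*w,27]);
        for _ in range(5):
            U,V=np.meshgrid(np.arange(int(u)-4,int(u)+6),np.arange(int(v)-4,int(v)+6))
            wt=np.clip(np.median(g[V,U][np.hypot(U-u,V-v)<4.])-4-g[V,U],0,None)*(np.hypot(U-u,V-v)<3.)
            u,v=(wt*U).sum()/wt.sum(),(wt*V).sum()/wt.sum()
        o.append((u,v))
    x,r=fitpose([("top",np.array(o))],H4,25,x0);print(nm,np.round(x,3),r,np.round(o,2).tolist())
    # colour-threshold outline
    for cam,F in(("top",f),("scene",f2)):
        hsv=cv2.cvtColor(F["pixels"],cv2.COLOR_RGB2HSV).astype(int)
        m=((hsv[...,0]>60)&(hsv[...,0]<88)&(hsv[...,1]>90)) if nm=="board" else (hsv[...,2]>145)&(hsv[...,1]<60)
        uc=proj(cam,[x[0],x[1],26]).astype(int);k=np.zeros(m.shape,np.uint8);k[uc[1]-40:uc[1]+40,uc[0]-40:uc[0]+40]=m[uc[1]-40:uc[1]+40,uc[0]-40:uc[0]+40]
        n,l,st,ce=cv2.connectedComponentsWithStats(k);i=1+st[1:,4].argmax()
        pt=np.argwhere(l==i)[:,::-1]
        rr=cv2.minAreaRect(np.array([ray(cam,u,v,28) for u,v in pt],np.float32));print(cam,st[i,4],[np.round(q,1) for q in rr])
```

```text
board [ 5.09040e+02 -3.02165e+02 -2.84000e-01] [-0.1  -0.07 -0.09  0.08  0.08  0.    0.11 -0.02] [[399.36, 220.95], [355.33, 209.33], [402.6, 206.98], [358.62, 195.57]]
top 681 [array([ 510.3, -302.2]), array([147.4,  57.5]), np.float64(74.3)]
scene 254 [array([ 515.7, -291.3]), array([131.7,  53.1]), np.float64(74.3)]
cover [ 4.45343e+02  3.19809e+02 -2.61000e-01] [ 0.02 -0.01 -0.04 -0.01  0.03  0.02 -0.01  0.  ] [[175.76, 249.82], [131.62, 239.27], [179.27, 235.69], [135.18, 225.18]]
top 1034 [array([444.9, 319.8]), array([148.8,  60.6]), np.float64(74.4)]
scene 1218 [array([445. , 321.3]), array([150.5,  64.5]), np.float64(74.9)]
```

Candidates for the cover plate in the top picture are the small silver plate (156,237), the large silver plate (141,312) and the blue plate (355,278). I choose the small silver one; its crop shows 4 holes, 5 slots and a 150x60 outline. The board is at (380,207) and the pan at (281,192).

```bash
python3 -m inch '[{"gripper":0.0854,"spin":-8.4},{"gripper":0.0854,"spin":-8.4},{"gripper":0.0854,"spin":-8.4},{"gripper":0.0854,"spin":-8.4},{"gripper":0.0854,"spin":-8.4},{"gripper":0.0854,"spin":-8.4},{"gripper":0.0854,"spin":-8.2},{"gripper":0.0854}]' 40
cat > go.py <<'E'
import sys,json
from h import *
x,y,z,th=map(float,sys.argv[1:5])  # target TCP, plate yaw
s=sense();p=s["eef_pos"];R,P,ps=s["tcp_rot"]
ux=np.array([np.cos(ps),np.sin(ps)]);uy=np.array([np.sin(ps),-np.cos(ps)])
d=np.array([x,y])-p[:2];dpsi=(th+np.pi/2-ps+np.pi/2)%np.pi-np.pi/2
print("clock",s["clock"],"pose",np.round(p,1),np.round(s["tcp_rot"],4),"op",round(s["opening"],3),"F",np.round(s["contact_force"],1))
print("tx %.2f ty %.2f tz %.2f mm spin %.2f deg"%(d@ux,d@uy,p[2]-z,-np.degrees(dpsi)))
E
python3 go.py 510 -302.2 5 -0.28
```

```text
clock 0.7 pose [ 166.  -602.5  231.3] [-3.1416 -0.      0.2688] op 0.997 F [-0.2  0.4  0.7]
tx 411.42 ty -198.19 tz 226.28 mm spin -58.56 deg$[0]: bad value
```

```bash
python3 -m inch '[{"gripper":0.085,"tx":0,"ty":0,"tz":0,"spin":-8.4},{"gripper":0.085,"tx":0,"ty":0,"tz":0,"spin":-8.4},{"gripper":0.085,"tx":0,"ty":0,"tz":0,"spin":-8.4},{"gripper":0.085,"tx":0,"ty":0,"tz":0,"spin":-8.4},{"gripper":0.085,"tx":0,"ty":0,"tz":0,"spin":-8.4},{"gripper":0.085,"tx":0,"ty":0,"tz":0,"spin":-8.4},{"gripper":0.085,"tx":0,"ty":0,"tz":0,"spin":-8.2},{"gripper":0.085,"tx":0,"ty":0,"tz":0,"spin":0}]' 40
python3 go.py 510 -302.2 5 -0.28
```

```text
clock: 1.5
eef_pos: [166.0, -602.6, 231.3]
tcp_rot: [3.142, -0.0, 1.294]
contact_force: [-0.7, 0.3, 0.3]
opening: 0.99
clock 1.5 pose [ 166.  -602.6  231.3] [ 3.1416 -0.      1.2937] op 0.99 F [-0.7  0.3  0.3]
tx 383.01 ty 248.71 tz 226.30 mm spin 0.17 deg
```

```bash
python3 -m inch '[{"gripper":0.085,"tx":0.038,"ty":0.025,"tz":0.01,"spin":0},{"gripper":0.085,"tx":0.038,"ty":0.025,"tz":0.01,"spin":0},{"gripper":0.085,"tx":0.038,"ty":0.025,"tz":0.01,"spin":0},{"gripper":0.085,"tx":0.038,"ty":0.025,"tz":0.01,"spin":0},{"gripper":0.085,"tx":0.038,"ty":0.025,"tz":0.01,"spin":0},{"gripper":0.085,"tx":0.038,"ty":0.025,"tz":0.01,"spin":0},{"gripper":0.085,"tx":0.038,"ty":0.025,"tz":0.01,"spin":0},{"gripper":0.085,"tx":0.038,"ty":0.025,"tz":0.01,"spin":0}]'
python3 go.py 510 -302.2 5 -0.28
```

```text
clock: 2.3
eef_pos: [443.4, -364.2, 151.1]
tcp_rot: [3.141, 0.0, 1.287]
contact_force: [0.0, -0.7, 0.7]
opening: 0.994
clock 2.3 pose [ 443.4 -364.2  151.1] [3.1410e+00 3.0000e-04 1.2866e+00] op 0.994 F [ 0.  -0.7  0.7]
tx 78.17 ty 46.57 tz 146.15 mm spin -0.24 deg
```

```bash
python3 -m inch '[{"gripper":0.085,"tx":0.030,"ty":0.020,"tz":0,"spin":0},{"gripper":0.085,"tx":0.030,"ty":0.020,"tz":0,"spin":0},{"gripper":0.085,"tx":0.019,"ty":0.009,"tz":0,"spin":0},{"gripper":0.085,"tx":0,"ty":0,"tz":0.02,"spin":0},{"gripper":0.085,"tx":0,"ty":0,"tz":0.03,"spin":0},{"gripper":0.085,"tx":0,"ty":0,"tz":0.02,"spin":0},{"gripper":0.085,"tx":0,"ty":0,"tz":0,"spin":0},{"gripper":0.085,"tx":0,"ty":0,"tz":0,"spin":0}]'
python3 go.py 510 -302.2 5 -0.28
python3 - <<'E'
from h import *
f=grab_frame("scene");crop("scene",f["pixels"],(190,160),60,8,"s1.png")
E
```

```text
clock: 3.1
eef_pos: [511.0, -303.1, 81.5]
tcp_rot: [-3.141, -0.0, 1.289]
contact_force: [0.6, 0.1, 0.6]
opening: 0.995
clock 3.1 pose [ 511.  -303.1   81.5] [-3.1412e+00 -1.0000e-04  1.2891e+00] op 0.995 F [0.6 0.1 0.6]
tx 0.61 ty -1.20 tz 76.53 mm spin -0.10 deg
s1.png origin 130 100
```

View pics/s1.png

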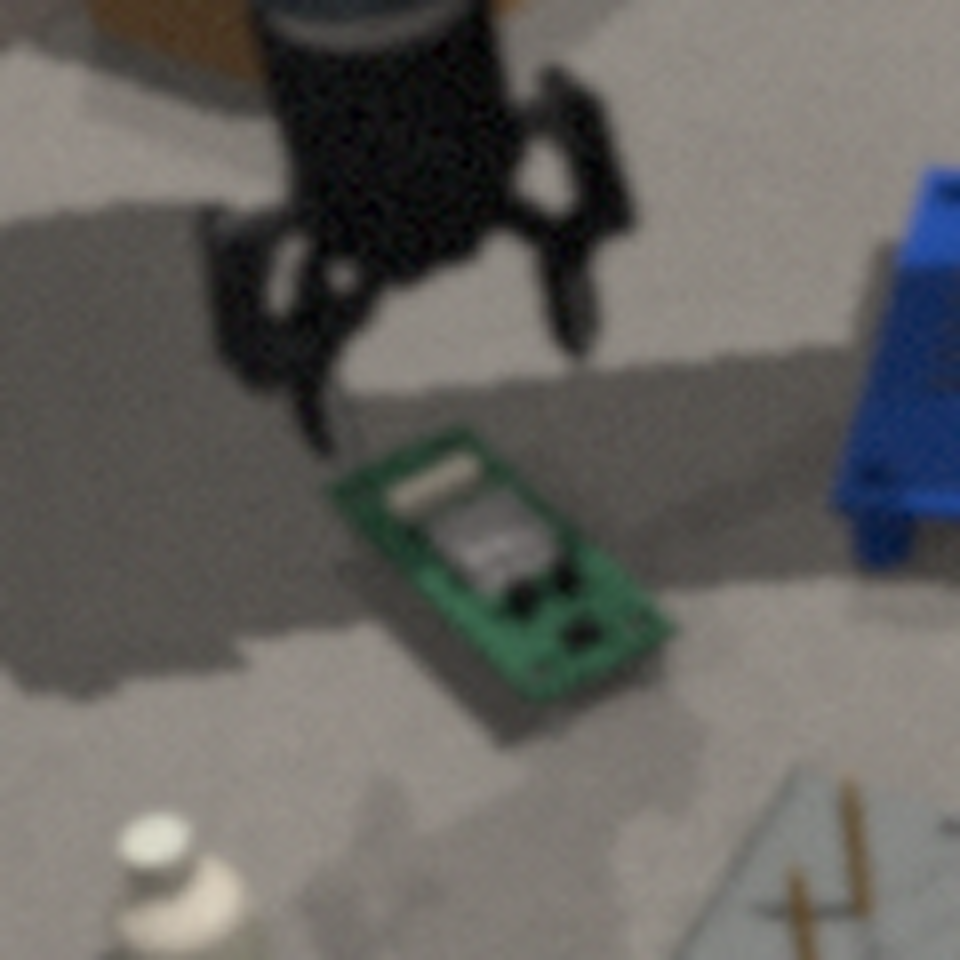

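```bash
python3 -m inch '[{"gripper":0.085,"tx":0.0005,"ty":-0.001,"tz":0.02,"spin":0},{"gripper":0.085,"tx":0,"ty":0,"tz":0.02,"spin":0},{"gripper":0.085,"tx":0,"ty":0,"tz":0.016,"spin":0},{"gripper":0.085,"tx":0,"ty":0,"tz":0.012,"spin":0},{"gripper":0.085,"tx":0,"ty":0,"tz":0.008,"spin":0},{"gripper":0.085,"tx":0,"ty":0,"tz":0,"spin":0},{"gripper":0.085,"tx":0,"ty":0,"tz":0,"spin":0},{"gripper":0.085,"tx":0,"ty":0,"tz":0,"spin":0}]'
python3 go.py 510 -302.2 5 -0.28
```

```text
clock: 3.95
eef_pos: [510.6, -302.6, 6.0]
tcp_rot: [3.141, 0.0, 1.291]
contact_force: [-0.3, -0.2, -0.2]
opening: 0.994
clock 3.95 pose [ 510.6 -302.6    6. ] [3.1406e+00 3.0000e-04 1.2915e+00] op 0.994 F [-0.3 -0.2 -0.2]
tx 0.18 ty -0.65 tz 0.96 mm spin 0.04 deg
```

```bash
python3 -m inch '[{"gripper":0.05,"tx":0,"ty":0,"tz":0,"spin":0},{"gripper":0.05,"tx":0,"ty":0,"tz":0,"spin":0},{"gripper":0.05,"tx":0,"ty":0,"tz":0,"spin":0},{"gripper":0.05,"tx":0,"ty":0,"tz":0,"spin":0},{"gripper":0.05,"tx":0,"ty":0,"tz":0,"spin":0},{"gripper":0.05,"tx":0,"ty":0,"tz":0,"spin":0},{"gripper":0.05,"tx":0,"ty":0,"tz":0,"spin":0},{"gripper":0.05,"tx":0,"ty":0,"tz":0,"spin":0}]' 40
python3 go.py 510 -302.2 5 -0.28
```

```text
clock: 4.75
eef_pos: [510.3, -302.4, 6.1]
tcp_rot: [3.141, 0.0, 1.292]
contact_force: [-0.7, 0.7, 5.6]
opening: 0.687
clock 4.75 pose [ 510.3 -302.4    6.1] [3.1409e+00 2.0000e-04 1.2916e+00] op 0.687 F [-0.7  0.7  5.6]
tx 0.13 ty -0.40 tz 1.08 mm spin 0.05 deg
```

```bash
python3 -m inch '[{"gripper":0.05,"tx":0,"ty":0,"tz":-0.01,"spin":0},{"gripper":0.05,"tx":0,"ty":0,"tz":-0.02,"spin":0},{"gripper":0.05,"tx":0,"ty":0,"tz":-0.025,"spin":0},{"gripper":0.05,"tx":0,"ty":0,"tz":-0.025,"spin":0},{"gripper":0.05,"tx":0,"ty":0,"tz":-0.025,"spin":0},{"gripper":0.05,"tx":0,"ty":0,"tz":-0.015,"spin":0},{"gripper":0.05,"tx":0,"ty":0,"tz":0,"spin":0},{"gripper":0.05,"tx":0,"ty":0,"tz":0,"spin":0}]'
python3 go.py 562.3 -29.3 105 0.256
python3 - <<'E'
from h import *
f=grab_frame("scene");c=proj("scene",[510,-302,140]);crop("scene",f["pixels"],c,50,8,"s2.png")
E
```

```text
clock: 5.55
eef_pos: [509.8, -302.1, 125.0]
tcp_rot: [-3.141, -0.0, 1.292]
contact_force: [0.5, 0.2, -2.6]
opening: 0.684
clock 5.55 pose [ 509.8 -302.1  125. ] [-3.1415 -0.      1.2915] op 0.684 F [ 0.5  0.2 -2.6]
tx 276.72 ty -24.76 tz 19.97 mm spin -30.67 deg
s2.png origin 134 86
```

View pics/s2.png

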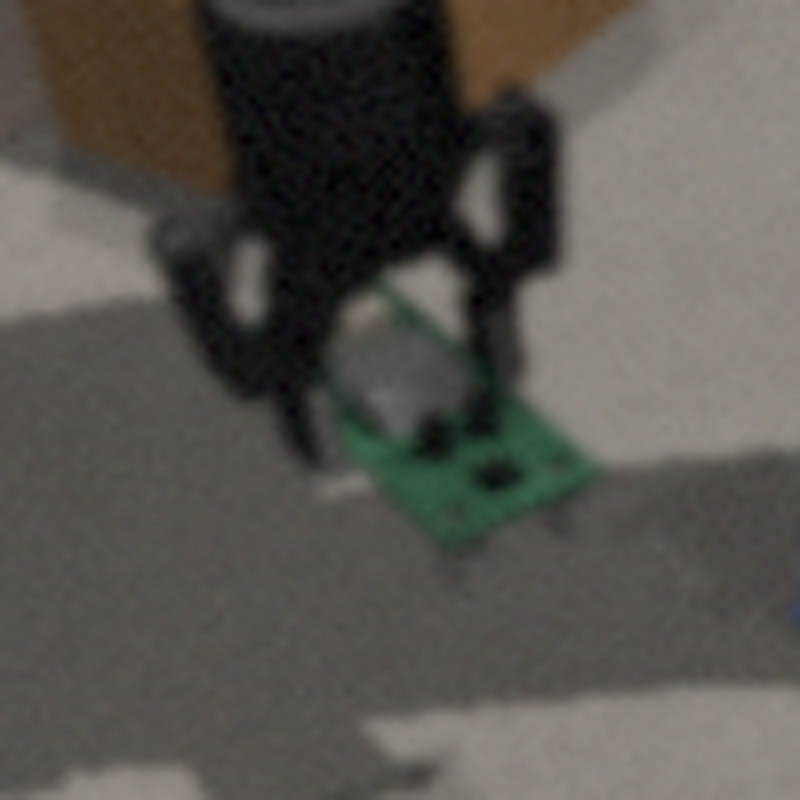

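```bash
python3 -m inch '[{"gripper":0.05,"tx":0,"ty":0,"tz":0,"spin":-5},{"gripper":0.05,"tx":0,"ty":0,"tz":0,"spin":-7},{"gripper":0.05,"tx":0,"ty":0,"tz":0,"spin":-7},{"gripper":0.05,"tx":0,"ty":0,"tz":0,"spin":-7},{"gripper":0.05,"tx":0,"ty":0,"tz":0,"spin":-4.7},{"gripper":0.05,"tx":0.02,"ty":0.01,"tz":0,"spin":0},{"gripper":0.05,"tx":0.03,"ty":0.015,"tz":0,"spin":0},{"gripper":0.05,"tx":0.03,"ty":0.015,"tz":0,"spin":0}]'
python3 -m inch '[{"gripper":0.05,"tx":0.03,"ty":0.015,"tz":0,"spin":0},{"gripper":0.05,"tx":0.03,"ty":0.015,"tz":0,"spin":0},{"gripper":0.05,"tx":0.03,"ty":0.015,"tz":0,"spin":0},{"gripper":0.05,"tx":0.03,"ty":0.015,"tz":0,"spin":0},{"gripper":0.05,"tx":0.03,"ty":0.012,"tz":0,"spin":0},{"gripper":0.05,"tx":0.02,"ty":0.008,"tz":0,"spin":0},{"gripper":0.05,"tx":0,"ty":0,"tz":0,"spin":0},{"gripper":0.05,"tx":0,"ty":0,"tz":0,"spin":0}]'
python3 go.py 562.3 -29.3 85 0.256
python3 - <<'E'
from h import *
for n in("scene","top"):
    f=grab_frame(n);c=proj(n,[562,-29,130 if n=="top" else 90]);crop(n,f["pixels"],c,50,8,n+"3.png")
E
```

```text
clock: 6.4
eef_pos: [527.6, -213.7, 123.5]
tcp_rot: [-3.139, -0.002, 1.826]
contact_force: [0.5, 0.1, -1.4]
opening: 0.688
clock: 7.2
eef_pos: [561.9, -29.8, 124.1]
tcp_rot: [-3.139, -0.0, 1.829]
contact_force: [0.0, -1.0, -1.7]
opening: 0.682
clock 7.2 pose [561.9 -29.8 124.1] [-3.1394e+00 -4.0000e-04  1.8287e+00] op 0.682 F [ 0.  -1.  -1.7]
tx 0.35 ty 0.48 tz 39.05 mm spin 0.11 deg
scene3.png origin 205 152
top3.png origin 230 137
```

View pics/scene3.png

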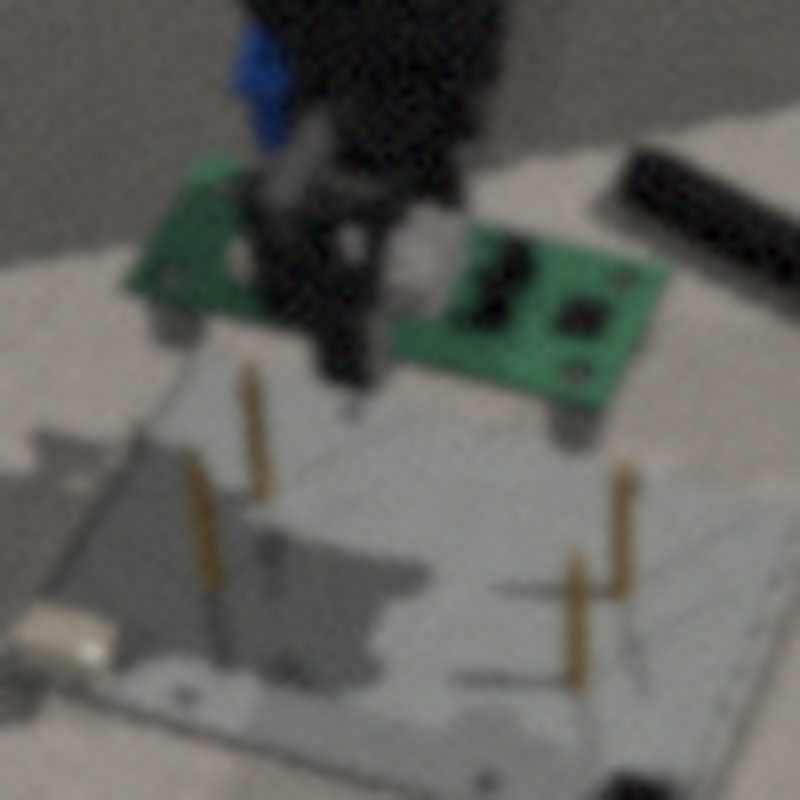

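View pics/top3.png

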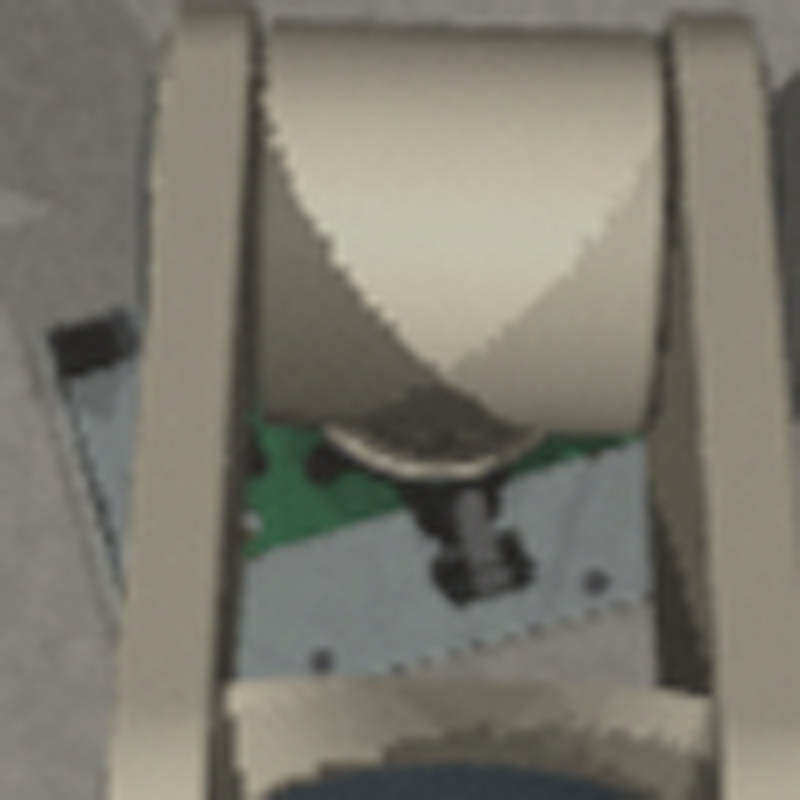

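Run:
```python
from h import *
def un(o,L): return np.array([((x+.5)/8-.5+o[0],(y+.5)/8-.5+o[1]) for x,y in L])
C4=np.array([[x,y] for x in(-30,30) for y in(-75,75)],float)
for z in(142,144.5,147):
    print(z,fitpose([("scene",un((205,152),[(127,290),(205,157),(670,268),(597,408)]))],C4,z,[562,-30,.256]))
    print(z,fitpose([("scene",un((205,152),[(175,275),(625,276),(577,370)]))],H4,z,[562,-30,.256]))
```

```text
142 (array([ 5.60763037e+02, -3.07786318e+01,  2.58835933e-01]), array([-1.06, -0.52, -0.1 ,  0.  ,  0.19,  0.23,  0.77,  0.1 ]))
142 (array([ 5.59525721e+02, -3.07497379e+01,  2.76775883e-01]), array([-0.28, -0.2 , -0.11,  0.19,  0.39, -0.02]))
144.5 (array([ 5.62787448e+02, -2.91703850e+01,  2.58186956e-01]), array([-1.22, -0.54, -0.2 , -0.08,  0.3 ,  0.23,  0.84,  0.17]))
144.5 (array([ 5.61527306e+02, -2.91845347e+01,  2.76087943e-01]), array([-0.42, -0.24, -0.03,  0.17,  0.44,  0.01]))
147 (array([ 5.64814855e+02, -2.75619292e+01,  2.57585502e-01]), array([-1.38, -0.56, -0.3 , -0.16,  0.42,  0.22,  0.9 ,  0.24]))
147 (array([ 5.63539873e+02, -2.76299967e+01,  2.75517158e-01]), array([-0.56, -0.28,  0.04,  0.16,  0.48,  0.04]))
```

```bash
python3 -m inch '[{"gripper":0.05,"tx":0.0004,"ty":0.0005,"tz":0.008,"spin":0},{"gripper":0.05,"tx":0,"ty":0,"tz":0.01,"spin":0},{"gripper":0.05,"tx":0,"ty":0,"tz":0.01,"spin":0},{"gripper":0.05,"tx":0,"ty":0,"tz":0.01,"spin":0},{"gripper":0.05,"tx":0,"ty":0,"tz":0.005,"spin":0},{"gripper":0.05,"tx":0,"ty":0,"tz":0.003,"spin":0},{"gripper":0.05,"tx":0,"ty":0,"tz":0,"spin":0},{"gripper":0.05,"tx":0,"ty":0,"tz":0,"spin":0}]'
python3 go.py 562.3 -29.3 85 0.256
python3 - <<'E'
from h import *
f=grab_frame("scene");c=proj("scene",[562,-29,75]);crop("scene",f["pixels"],c,48,8,"scene4.png")
E
```

```text
clock: 8.1
eef_pos: [563.3, -29.5, 79.5]
tcp_rot: [3.141, 0.0, 1.827]
contact_force: [-0.2, -0.4, -1.6]
opening: 0.689
clock 8.1 pose [563.3 -29.5  79.5] [3.1412e+00 1.0000e-04 1.8274e+00] op 0.689 F [-0.2 -0.4 -1.6]
tx 0.41 ty -0.94 tz -5.50 mm spin 0.04 deg
scene4.png origin 207 158
```

View pics/scene4.png

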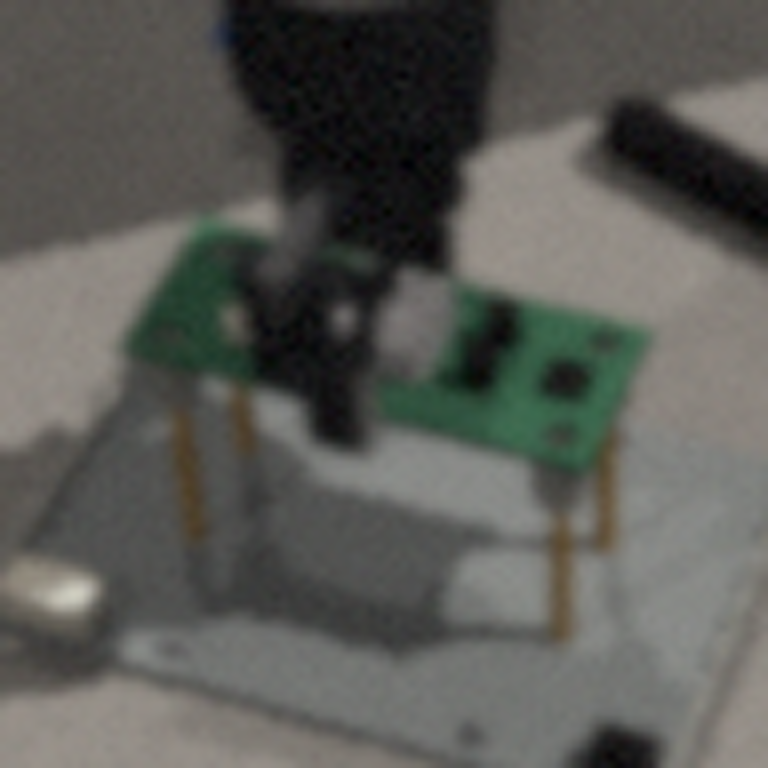

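Run:
```python
from h import *
f=grab_frame("scene");im=f["pixels"]
k=8;o=(207,158);r=96
a=cv2.resize(im[o[1]:o[1]+96,o[0]:o[0]+96,::-1],None,fx=k,fy=k,interpolation=cv2.INTER_CUBIC)
a=cv2.convertScaleAbs(a,alpha=1.6,beta=10)
def P(p):
    q=(proj("scene",p)-o+.5)*k-.5;return tuple(int(v) for v in q)
c,s=np.cos(.256),np.sin(.256);R=np.array([[c,-s],[s,c]])
x0=np.array([562.3,-29.3])
for h in H4:
    w=R@h+x0
    cv2.line(a,P([*w,6]),P([*w,70]),(255,0,255),1)
    for z in(73.5,95.5):
        t=np.linspace(0,6.283,40)
        pts=np.array([P([w[0]+8*np.cos(q),w[1]+8*np.sin(q),z]) for q in t]);cv2.polylines(a,[pts],True,(0,255,255),1)
cor=[P([*(R@np.array(q)+x0),99.5]) for q in((-30,-75),(30,-75),(30,75),(-30,75))]
cv2.polylines(a,[np.array(cor)],True,(0,0,255),1)
cv2.imwrite("pics/ov4.png",a[:600])
```

```text
(no output)
```

View pics/ov4.png

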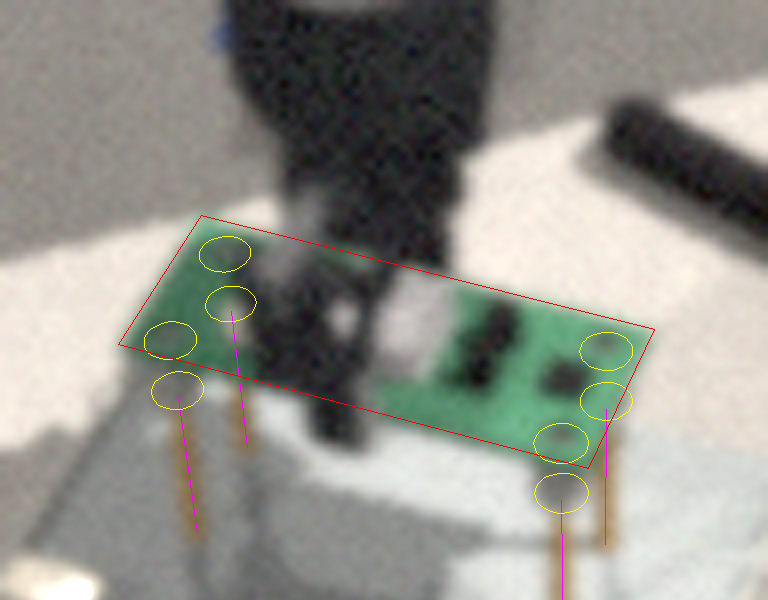

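```bash
python3 -m inch '[{"gripper":0.05,"tx":0.0002,"ty":-0.0005,"tz":0,"spin":0},{"gripper":0.05,"tx":0,"ty":0,"tz":0.003,"spin":0},{"gripper":0.05,"tx":0,"ty":0,"tz":0.003,"spin":0},{"gripper":0.05,"tx":0,"ty":0,"tz":0.003,"spin":0},{"gripper":0.05,"tx":0,"ty":0,"tz":0.003,"spin":0},{"gripper":0.05,"tx":0,"ty":0,"tz":0.003,"spin":0},{"gripper":0.05,"tx":0,"ty":0,"tz":0.003,"spin":0},{"gripper":0.05,"tx":0,"ty":0,"tz":0,"spin":0}]'
python3 go.py 562.3 -29.3 12 0.256
```

```text
clock: 9.0
eef_pos: [562.2, -29.4, 60.8]
tcp_rot: [-3.141, -0.0, 1.827]
contact_force: [-0.4, 0.4, -1.7]
opening: 0.686
clock 9.0 pose [562.2 -29.4  60.8] [-3.1408e+00 -3.0000e-04  1.8273e+00] op 0.686 F [-0.4  0.4 -1.7]
tx 0.09 ty 0.12 tz 48.75 mm spin 0.03 deg
```

```bash
python3 -m inch '[{"gripper":0.05,"tx":0,"ty":0,"tz":0.004,"spin":0},{"gripper":0.05,"tx":0,"ty":0,"tz":0.006,"spin":0},{"gripper":0.05,"tx":0,"ty":0,"tz":0.007,"spin":0},{"gripper":0.05,"tx":0,"ty":0,"tz":0.007,"spin":0},{"gripper":0.05,"tx":0,"ty":0,"tz":0.007,"spin":0},{"gripper":0.05,"tx":0,"ty":0,"tz":0.006,"spin":0},{"gripper":0.05,"tx":0,"ty":0,"tz":0.005,"spin":0},{"gripper":0.05,"tx":0,"ty":0,"tz":0.002,"spin":0}]'
python3 go.py 562.3 -29.3 12 0.256
```

```text
clock: 9.8
eef_pos: [562.2, -29.4, 16.6]
tcp_rot: [-3.141, -0.0, 1.827]
contact_force: [-0.2, 1.1, -1.9]
opening: 0.686
clock 9.8 pose [562.2 -29.4  16.6] [-3.1408e+00 -3.0000e-04  1.8274e+00] op 0.686 F [-0.2  1.1 -1.9]
tx 0.08 ty 0.09 tz 4.59 mm spin 0.03 deg
```

```bash
python3 -m inch '[{"gripper":0.05,"tx":0,"ty":0,"tz":0.001,"spin":0},{"gripper":0.05,"tx":0,"ty":0,"tz":0.001,"spin":0},{"gripper":0.05,"tx":0,"ty":0,"tz":0.001,"spin":0},{"gripper":0.05,"tx":0,"ty":0,"tz":0.001,"spin":0},{"gripper":0.05,"tx":0,"ty":0,"tz":0.0005,"spin":0},{"gripper":0.05,"tx":0,"ty":0,"tz":0.0005,"spin":0},{"gripper":0.05,"tx":0,"ty":0,"tz":0,"spin":0},{"gripper":0.05,"tx":0,"ty":0,"tz":0,"spin":0}]'
python3 go.py 562.3 -29.3 12 0.256
```

```text
clock: 10.6
eef_pos: [562.6, -29.4, 12.3]
tcp_rot: [3.142, 0.0, 1.827]
contact_force: [-0.3, -0.4, -1.3]
opening: 0.688
clock 10.6 pose [562.6 -29.4  12.3] [3.1416 0.     1.8274] op 0.688 F [-0.3 -0.4 -1.3]
tx 0.20 ty -0.24 tz 0.31 mm spin 0.03 deg
```

```bash
python3 -m inch '[{"gripper":0.05,"tx":0,"ty":0,"tz":0.0005,"spin":0},{"gripper":0.05,"tx":0,"ty":0,"tz":0.0005,"spin":0},{"gripper":0.05,"tx":0,"ty":0,"tz":0.0005,"spin":0},{"gripper":0.05,"tx":0,"ty":0,"tz":0.0005,"spin":0},{"gripper":0.05,"tx":0,"ty":0,"tz":0,"spin":0},{"gripper":0.05,"tx":0,"ty":0,"tz":0,"spin":0},{"gripper":0.05,"tx":0,"ty":0,"tz":0,"spin":0},{"gripper":0.05,"tx":0,"ty":0,"tz":0,"spin":0}]'
python3 go.py 562.3 -29.3 12 0.256
```

```text
clock: 11.4
eef_pos: [562.7, -29.4, 12.0]
tcp_rot: [3.141, 0.0, 1.827]
contact_force: [-6.9, 0.4, 21.1]
opening: 0.686
clock 11.4 pose [562.7 -29.4  12. ] [3.1413e+00 1.0000e-04 1.8274e+00] op 0.686 F [-6.9  0.4 21.1]
tx 0.21 ty -0.32 tz -0.05 mm spin 0.03 deg
```

```bash
python3 -m inch '[{"gripper":0.05,"tx":0,"ty":0,"tz":-0.001,"spin":0},{"gripper":0.05,"tx":0,"ty":0,"tz":0,"spin":0},{"gripper":0.085,"tx":0,"ty":0,"tz":0,"spin":0},{"gripper":0.085,"tx":0,"ty":0,"tz":0,"spin":0},{"gripper":0.085,"tx":0,"ty":0,"tz":0,"spin":0},{"gripper":0.085,"tx":0,"ty":0,"tz":0,"spin":0},{"gripper":0.085,"tx":0,"ty":0,"tz":0,"spin":0},{"gripper":0.085,"tx":0,"ty":0,"tz":0,"spin":0}]'
python3 go.py 445.3 319.9 130 -0.261
```

```text
clock: 12.2
eef_pos: [562.5, -29.4, 11.2]
tcp_rot: [-3.141, -0.0, 1.827]
contact_force: [-0.3, -0.7, 0.6]
opening: 0.993
clock 12.2 pose [562.5 -29.4  11.2] [-3.1414e+00 -1.0000e-04  1.8274e+00] op 0.993 F [-0.3 -0.7  0.6]
tx 367.62 ty -24.72 tz -118.83 mm spin 29.66 deg
```

```bash
python3 -m inch '[{"gripper":0.085,"tx":0,"ty":0,"tz":-0.01,"spin":0},{"gripper":0.085,"tx":0,"ty":0,"tz":-0.015,"spin":0},{"gripper":0.085,"tx":0,"ty":0,"tz":-0.025,"spin":0},{"gripper":0.085,"tx":0,"ty":0,"tz":-0.03,"spin":0},{"gripper":0.085,"tx":0,"ty":0,"tz":-0.03,"spin":0},{"gripper":0.085,"tx":0,"ty":0,"tz":-0.02,"spin":0},{"gripper":0.085,"tx":0,"ty":0,"tz":-0.01,"spin":0},{"gripper":0.085,"tx":0,"ty":0,"tz":0,"spin":8}]'
python3 go.py 445.3 319.9 130 -0.261
python3 - <<'E'
from h import *
f=grab_frame("scene");c=proj("scene",[562,-29,30]);crop("scene",f["pixels"],c,48,8,"scene5.png")
E
```

```text
clock: 13.0
eef_pos: [563.6, -29.5, 153.8]
tcp_rot: [3.138, 0.001, 1.687]
contact_force: [-0.4, -0.1, -0.1]
opening: 0.995
clock 13.0 pose [563.6 -29.5 153.8] [3.1379e+00 6.0000e-04 1.6870e+00] op 0.995 F [-0.4 -0.1 -0.1]
tx 360.73 ty -77.02 tz 23.82 mm spin 21.61 deg
scene5.png origin 208 170
```

View pics/scene5.png

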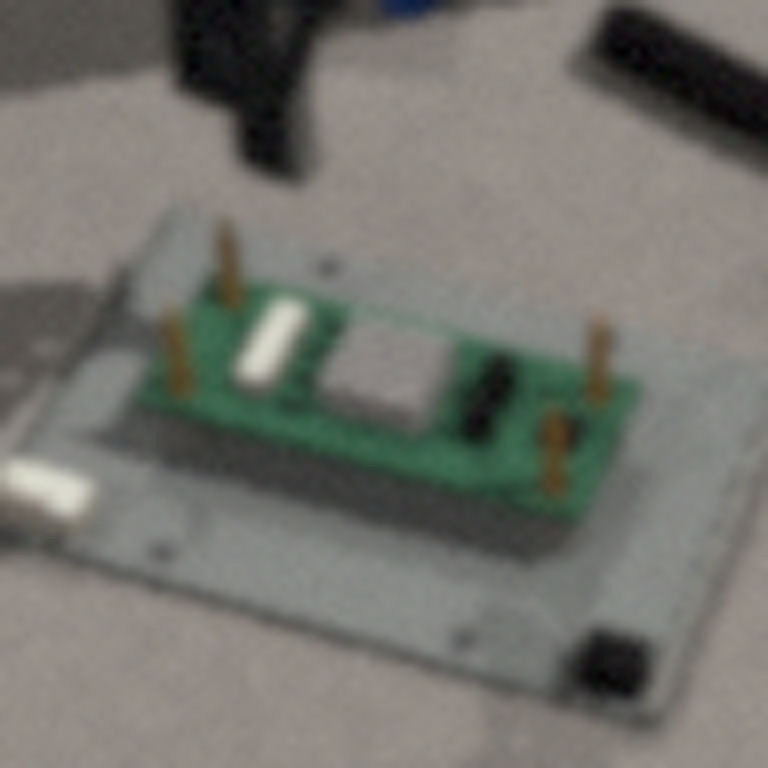

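```bash
python3 -m inch '[{"gripper":0.085,"tx":0,"ty":0,"tz":0,"spin":7.2},{"gripper":0.085,"tx":0,"ty":0,"tz":0,"spin":7.2},{"gripper":0.085,"tx":0,"ty":0,"tz":0,"spin":7.2},{"gripper":0.085,"tx":0.018,"ty":-0.012,"tz":0,"spin":0},{"gripper":0.085,"tx":0.03,"ty":-0.02,"tz":0,"spin":0},{"gripper":0.085,"tx":0.036,"ty":-0.024,"tz":0,"spin":0},{"gripper":0.085,"tx":0.036,"ty":-0.024,"tz":0,"spin":0},{"gripper":0.085,"tx":0.036,"ty":-0.024,"tz":0,"spin":0}]'
python3 -m inch '[{"gripper":0.085,"tx":0.036,"ty":-0.024,"tz":0,"spin":0},{"gripper":0.085,"tx":0.036,"ty":-0.024,"tz":0,"spin":0},{"gripper":0.085,"tx":0.03,"ty":-0.02,"tz":0,"spin":0},{"gripper":0.085,"tx":0.03,"ty":-0.02,"tz":0,"spin":0},{"gripper":0.085,"tx":0.019,"ty":-0.012,"tz":0.02,"spin":0},{"gripper":0.085,"tx":0,"ty":0,"tz":0.03,"spin":0},{"gripper":0.085,"tx":0,"ty":0,"tz":0,"spin":0},{"gripper":0.085,"tx":0,"ty":0,"tz":0,"spin":0}]'
python3 go.py 445.3 319.9 5 -0.261
```

```text
clock: 13.85
eef_pos: [501.1, 149.3, 151.1]
tcp_rot: [-3.141, 0.0, 1.313]
contact_force: [-0.2, 0.4, -0.4]
opening: 0.993
clock: 14.65
eef_pos: [443.8, 319.2, 101.1]
tcp_rot: [-3.14, 0.002, 1.312]
contact_force: [0.4, 0.3, -0.0]
opening: 0.996
clock 14.65 pose [443.8 319.2 101.1] [-3.1403e+00  1.7000e-03  1.3121e+00] op 0.996 F [ 0.4  0.3 -0. ]
tx 1.10 ty 1.26 tz 96.11 mm spin 0.13 deg
```

```bash
python3 -m inch '[{"gripper":0.085,"tx":0.001,"ty":0.001,"tz":0.015,"spin":0.1},{"gripper":0.085,"tx":0,"ty":0,"tz":0.02,"spin":0},{"gripper":0.085,"tx":0,"ty":0,"tz":0.015,"spin":0},{"gripper":0.085,"tx":0,"ty":0,"tz":0,"spin":0},{"gripper":0.085,"tx":0,"ty":0,"tz":0,"spin":0},{"gripper":0.085,"tx":0,"ty":0,"tz":0,"spin":0},{"gripper":0.085,"tx":0,"ty":0,"tz":0,"spin":0},{"gripper":0.085,"tx":0,"ty":0,"tz":0,"spin":0}]'
python3 go.py 445.3 319.9 5 -0.261
python3 - <<'E'
from h import *
f=grab_frame("scene");c=proj("scene",[445,320,50]);crop("scene",f["pixels"],c,48,8,"scene6.png")
E
```

```text
clock: 15.45
eef_pos: [446.0, 320.7, 52.0]
tcp_rot: [3.141, -0.001, 1.309]
contact_force: [-0.4, -0.6, -0.1]
opening: 0.993
clock 15.45 pose [446.  320.7  52. ] [ 3.1408e+00 -1.0000e-03  1.3090e+00] op 0.993 F [-0.4 -0.6 -0.1]
tx -0.93 ty -0.46 tz 46.97 mm spin -0.05 deg
scene6.png origin 358 197
```

View pics/scene6.png

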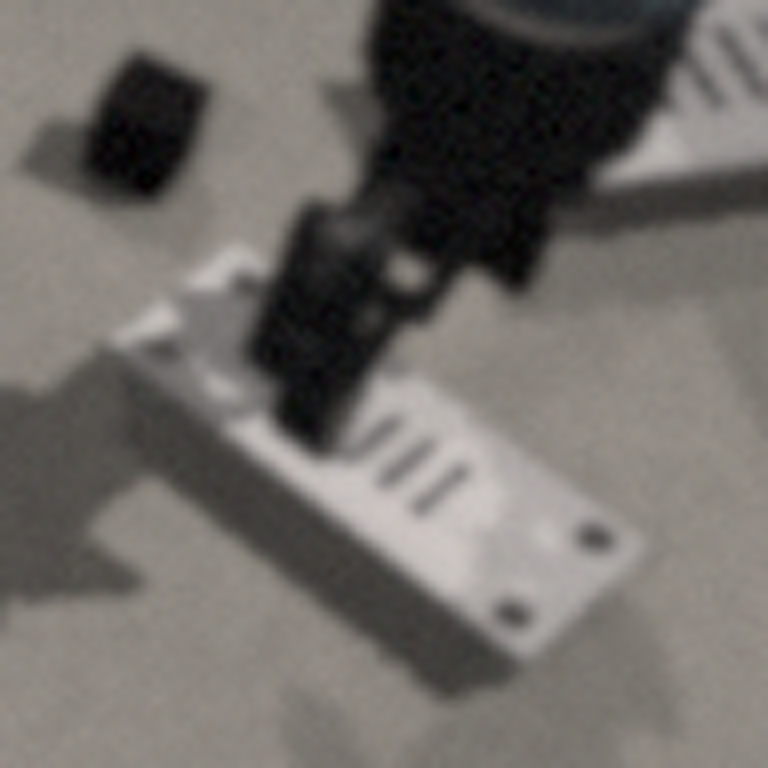

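```bash
python3 -m inch '[{"gripper":0.085,"tx":-0.0007,"ty":-0.0004,"tz":0.01,"spin":0},{"gripper":0.085,"tx":0,"ty":0,"tz":0.012,"spin":0},{"gripper":0.085,"tx":0,"ty":0,"tz":0.012,"spin":0},{"gripper":0.085,"tx":0,"ty":0,"tz":0.008,"spin":0},{"gripper":0.085,"tx":0,"ty":0,"tz":0.004,"spin":0},{"gripper":0.085,"tx":0,"ty":0,"tz":0,"spin":0},{"gripper":0.085,"tx":0,"ty":0,"tz":0,"spin":0},{"gripper":0.085,"tx":0,"ty":0,"tz":0,"spin":0}]'
python3 go.py 445.3 319.9 5 -0.261
```

```text
clock: 16.3
eef_pos: [445.3, 320.1, 5.6]
tcp_rot: [3.141, -0.0, 1.309]
contact_force: [-1.4, 0.2, -0.4]
opening: 0.991
clock 16.3 pose [445.3 320.1   5.6] [ 3.1412e+00 -5.0000e-04  1.3090e+00] op 0.991 F [-1.4  0.2 -0.4]
tx -0.15 ty 0.07 tz 0.62 mm spin -0.04 deg
```

```bash
python3 -m inch '[{"gripper":0.05,"tx":0,"ty":0,"tz":0,"spin":0},{"gripper":0.05,"tx":0,"ty":0,"tz":0,"spin":0},{"gripper":0.05,"tx":0,"ty":0,"tz":0,"spin":0},{"gripper":0.05,"tx":0,"ty":0,"tz":0,"spin":0},{"gripper":0.05,"tx":0,"ty":0,"tz":0,"spin":0},{"gripper":0.05,"tx":0,"ty":0,"tz":0,"spin":0},{"gripper":0.05,"tx":0,"ty":0,"tz":0,"spin":0},{"gripper":0.05,"tx":0,"ty":0,"tz":0,"spin":0}]' 40
python3 go.py 445.3 319.9 5 -0.261
```

```text
clock: 17.1
eef_pos: [445.3, 320.0, 6.0]
tcp_rot: [3.141, -0.001, 1.309]
contact_force: [-1.2, -1.9, 6.3]
opening: 0.684
clock 17.1 pose [445.3 320.    6. ] [ 3.1411e+00 -5.0000e-04  1.3091e+00] op 0.684 F [-1.2 -1.9  6.3]
tx -0.08 ty 0.06 tz 0.99 mm spin -0.04 deg
```

```bash
python3 -m inch '[{"gripper":0.05,"tx":0,"ty":0,"tz":-0.01,"spin":0},{"gripper":0.05,"tx":0,"ty":0,"tz":-0.02,"spin":0},{"gripper":0.05,"tx":0,"ty":0,"tz":-0.025,"spin":0},{"gripper":0.05,"tx":0,"ty":0,"tz":-0.025,"spin":0},{"gripper":0.05,"tx":0,"ty":0,"tz":-0.025,"spin":0},{"gripper":0.05,"tx":0,"ty":0,"tz":-0.02,"spin":0},{"gripper":0.05,"tx":0,"ty":0,"tz":0,"spin":-4.8},{"gripper":0.05,"tx":0,"ty":0,"tz":0,"spin":-5}]'
python3 -m inch '[{"gripper":0.05,"tx":0,"ty":0,"tz":0,"spin":-7},{"gripper":0.05,"tx":0,"ty":0,"tz":0,"spin":-7},{"gripper":0.05,"tx":0,"ty":0,"tz":0,"spin":-5.9},{"gripper":0.05,"tx":-0.015,"ty":0.001,"tz":0,"spin":0},{"gripper":0.05,"tx":-0.025,"ty":0.0017,"tz":0,"spin":0},{"gripper":0.05,"tx":-0.03,"ty":0.002,"tz":0,"spin":0},{"gripper":0.05,"tx":-0.035,"ty":0.0024,"tz":0,"spin":0},{"gripper":0.05,"tx":-0.035,"ty":0.0024,"tz":0,"spin":0}]'
python3 -m inch '[{"gripper":0.05,"tx":-0.035,"ty":0.0024,"tz":0,"spin":0},{"gripper":0.05,"tx":-0.035,"ty":0.0024,"tz":0,"spin":0},{"gripper":0.05,"tx":-0.035,"ty":0.0024,"tz":0,"spin":0},{"gripper":0.05,"tx":-0.035,"ty":0.0024,"tz":0,"spin":0},{"gripper":0.05,"tx":-0.03,"ty":0.002,"tz":0,"spin":0},{"gripper":0.05,"tx":-0.03,"ty":0.002,"tz":0,"spin":0},{"gripper":0.05,"tx":-0.018,"ty":0.001,"tz":0,"spin":0},{"gripper":0.05,"tx":0,"ty":0,"tz":0,"spin":0}]'
python3 go.py 562.4 -29.4 85 0.256
```

```text
clock: 17.9
eef_pos: [445.3, 320.1, 131.8]
tcp_rot: [3.14, -0.001, 1.483]
contact_force: [0.7, -0.0, -0.6]
opening: 0.687
clock: 18.7
eef_pos: [489.8, 185.0, 130.6]
tcp_rot: [3.142, 0.0, 1.825]
contact_force: [0.6, 0.6, -1.2]
opening: 0.684
clock: 19.5
eef_pos: [559.5, -23.1, 130.6]
tcp_rot: [3.141, 0.001, 1.823]
contact_force: [-0.7, 0.7, -2.0]
opening: 0.684
clock 19.5 pose [559.5 -23.1 130.6] [3.1412e+00 7.0000e-04 1.8226e+00] op 0.684 F [-0.7  0.7 -2. ]
tx -6.86 ty 1.24 tz 45.64 mm spin -0.24 deg
```

```bash
python3 -m inch '[{"gripper":0.05,"tx":-0.0035,"ty":0.001,"tz":0.005,"spin":-0.2},{"gripper":0.05,"tx":-0.0025,"ty":0,"tz":0.01,"spin":0},{"gripper":0.05,"tx":0,"ty":0,"tz":0.015,"spin":0},{"gripper":0.05,"tx":0,"ty":0,"tz":0.01,"spin":0},{"gripper":0.05,"tx":0,"ty":0,"tz":0.008,"spin":0},{"gripper":0.05,"tx":0,"ty":0,"tz":0.002,"spin":0},{"gripper":0.05,"tx":0,"ty":0,"tz":0,"spin":0},{"gripper":0.05,"tx":0,"ty":0,"tz":0,"spin":0}]'
python3 go.py 562.4 -29.4 85 0.256
cat > ov.py <<'E'
from h import *
import sys
zf=float(sys.argv[1]);name=sys.argv[2]
s=sense();x1=s["eef_pos"][:2];ps=s["tcp_rot"][2]-np.pi/2
f=grab_frame("scene");im=f["pixels"]
k=8;o=(207,158)
a=cv2.resize(im[o[1]:o[1]+75,o[0]:o[0]+96,::-1],None,fx=k,fy=k,interpolation=cv2.INTER_CUBIC)
def P(p):
    q=(proj("scene",p)-o+.5)*k-.5;return tuple(int(v) for v in q)
def R(t): c,s=np.cos(t),np.sin(t);return np.array([[c,-s],[s,c]])
x0=np.array([562.3,-29.3])
for h in H4:
    w=R(.256)@h+x0
    cv2.line(a,P([*w,6]),P([*w,70]),(255,0,255),1)
    w=R(ps)@h+x1
    for z,r in((zf,8),(zf+26,5.5)):
        pts=np.array([P([w[0]+r*np.cos(q),w[1]+r*np.sin(q),z]) for q in np.linspace(0,6.283,40)]);cv2.polylines(a,[pts],True,(0,255,255),1)
cor=[P([*(R(ps)@np.array(q)+x1),zf+26]) for q in((-30,-75),(30,-75),(30,75),(-30,75))]
cv2.polylines(a,[np.array(cor)],True,(0,0,255),1)
cv2.imwrite("pics/"+name,a)
E
python3 ov.py 74.7 ov7.png
```

```text
clock: 20.3
eef_pos: [562.0, -25.8, 80.6]
tcp_rot: [3.141, 0.0, 1.831]
contact_force: [0.7, -0.1, -1.4]
opening: 0.683
clock 20.3 pose [562.  -25.8  80.6] [3.1411e+00 2.0000e-04 1.8310e+00] op 0.683 F [ 0.7 -0.1 -1.4]
tx -3.62 ty -0.50 tz -4.40 mm spin 0.24 deg
```

View pics/ov7.png

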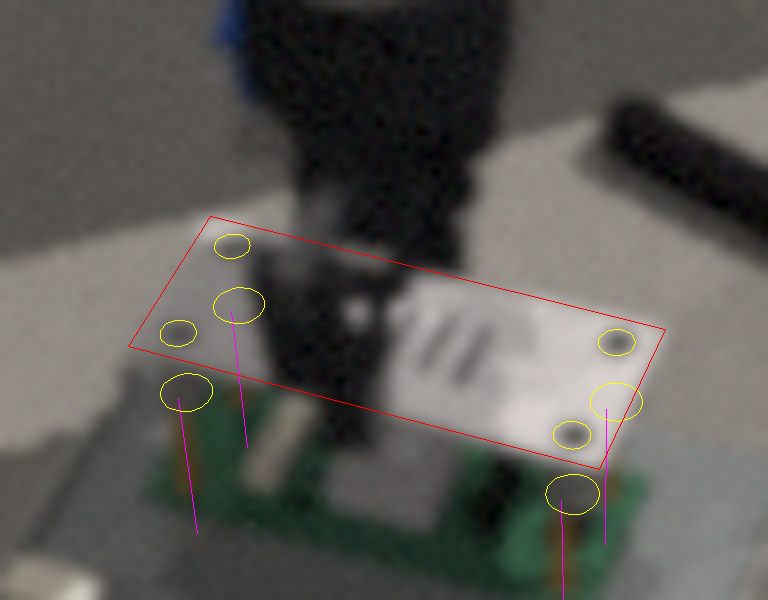

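```bash
python3 -m inch '[{"gripper":0.05,"tx":-0.0018,"ty":-0.0003,"tz":0,"spin":0.1},{"gripper":0.05,"tx":-0.0018,"ty":0,"tz":0,"spin":0},{"gripper":0.05,"tx":0,"ty":0,"tz":0,"spin":0},{"gripper":0.05,"tx":0,"ty":0,"tz":0,"spin":0},{"gripper":0.05,"tx":0,"ty":0,"tz":0,"spin":0},{"gripper":0.05,"tx":0,"ty":0,"tz":0,"spin":0},{"gripper":0.05,"tx":0,"ty":0,"tz":0,"spin":0},{"gripper":0.05,"tx":0,"ty":0,"tz":0,"spin":0}]'
python3 go.py 562.4 -29.4 38 0.256
python3 ov.py 74.7 ov8.png
```

```text
clock: 21.15
eef_pos: [562.3, -29.4, 80.2]
tcp_rot: [-3.141, -0.0, 1.829]
contact_force: [0.8, 1.1, -2.5]
opening: 0.686
clock 21.15 pose [562.3 -29.4  80.2] [-3.1415 -0.      1.8292] op 0.686 F [ 0.8  1.1 -2.5]
tx -0.04 ty 0.14 tz 42.25 mm spin 0.14 deg
```

View pics/ov8.png

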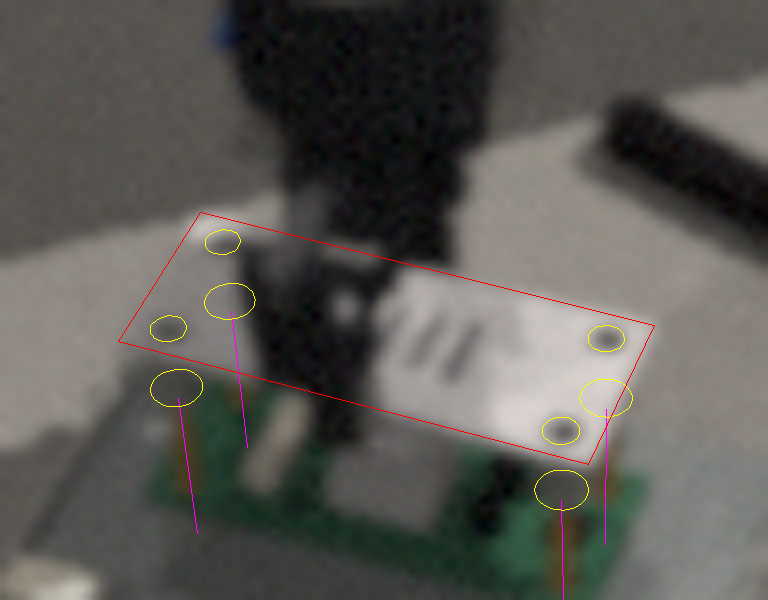

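```bash
python3 -m inch '[{"gripper":0.05,"tx":0,"ty":0,"tz":0.002,"spin":0.1},{"gripper":0.05,"tx":0,"ty":0,"tz":0.003,"spin":0},{"gripper":0.05,"tx":0,"ty":0,"tz":0.003,"spin":0},{"gripper":0.05,"tx":0,"ty":0,"tz":0.003,"spin":0},{"gripper":0.05,"tx":0,"ty":0,"tz":0.003,"spin":0},{"gripper":0.05,"tx":0,"ty":0,"tz":0.003,"spin":0},{"gripper":0.05,"tx":0,"ty":0,"tz":0.003,"spin":0},{"gripper":0.05,"tx":0,"ty":0,"tz":0,"spin":0}]'
python3 go.py 562.4 -29.4 38 0.256
```

```text
clock: 22.0
eef_pos: [562.0, -29.4, 59.8]
tcp_rot: [-3.141, -0.0, 1.827]
contact_force: [-0.3, -0.1, -1.0]
opening: 0.684
clock 22.0 pose [562.  -29.4  59.8] [-3.1409e+00 -2.0000e-04  1.8274e+00] op 0.684 F [-0.3 -0.1 -1. ]
tx -0.10 ty 0.40 tz 21.79 mm spin 0.03 deg
```

```bash
python3 -m inch '[{"gripper":0.05,"tx":0,"ty":0,"tz":0.004,"spin":0},{"gripper":0.05,"tx":0,"ty":0,"tz":0.004,"spin":0},{"gripper":0.05,"tx":0,"ty":0,"tz":0.004,"spin":0},{"gripper":0.05,"tx":0,"ty":0,"tz":0.003,"spin":0},{"gripper":0.05,"tx":0,"ty":0,"tz":0.002,"spin":0},{"gripper":0.05,"tx":0,"ty":0,"tz":0.001,"spin":0},{"gripper":0.05,"tx":0,"ty":0,"tz":0,"spin":0},{"gripper":0.05,"tx":0,"ty":0,"tz":0,"spin":0}]'
python3 go.py 562.4 -29.4 38 0.256
```

```text
clock: 22.8
eef_pos: [562.4, -29.4, 42.4]
tcp_rot: [3.141, 0.0, 1.827]
contact_force: [-0.2, 0.3, -1.4]
opening: 0.687
clock 22.8 pose [562.4 -29.4  42.4] [3.1415 0.     1.8273] op 0.687 F [-0.2  0.3 -1.4]
tx 0.02 ty 0.03 tz 4.37 mm spin 0.03 deg
```

```bash
python3 -m inch '[{"gripper":0.05,"tx":0,"ty":0,"tz":0.001,"spin":0},{"gripper":0.05,"tx":0,"ty":0,"tz":0.001,"spin":0},{"gripper":0.05,"tx":0,"ty":0,"tz":0.001,"spin":0},{"gripper":0.05,"tx":0,"ty":0,"tz":0.001,"spin":0},{"gripper":0.05,"tx":0,"ty":0,"tz":0.0005,"spin":0},{"gripper":0.05,"tx":0,"ty":0,"tz":0.0005,"spin":0},{"gripper":0.05,"tx":0,"ty":0,"tz":0,"spin":0},{"gripper":0.05,"tx":0,"ty":0,"tz":0,"spin":0}]'
python3 go.py 562.4 -29.4 38 0.256
```

```text
clock: 23.6
eef_pos: [562.3, -29.4, 38.0]
tcp_rot: [3.141, 0.0, 1.827]
contact_force: [-2.1, -0.4, 8.1]
opening: 0.689
clock 23.6 pose [562.3 -29.4  38. ] [3.1414 0.     1.8273] op 0.689 F [-2.1 -0.4  8.1]
tx 0.00 ty 0.06 tz -0.02 mm spin 0.03 deg
```

Contact is at the expected height. I'll ease off slightly, then release and retreat straight up.

```bash
python3 -m inch '[{"gripper":0.05,"tx":0,"ty":0,"tz":-0.0003,"spin":0},{"gripper":0.05,"tx":0,"ty":0,"tz":0,"spin":0},{"gripper":0.085,"tx":0,"ty":0,"tz":0,"spin":0},{"gripper":0.085,"tx":0,"ty":0,"tz":0,"spin":0},{"gripper":0.085,"tx":0,"ty":0,"tz":0,"spin":0},{"gripper":0.085,"tx":0,"ty":0,"tz":0,"spin":0},{"gripper":0.085,"tx":0,"ty":0,"tz":0,"spin":0},{"gripper":0.085,"tx":0,"ty":0,"tz":0,"spin":0}]'
python3 -m inch '[{"gripper":0.085,"tx":0,"ty":0,"tz":-0.01,"spin":0},{"gripper":0.085,"tx":0,"ty":0,"tz":-0.015,"spin":0},{"gripper":0.085,"tx":0,"ty":0,"tz":-0.025,"spin":0},{"gripper":0.085,"tx":0,"ty":0,"tz":-0.03,"spin":0},{"gripper":0.085,"tx":0,"ty":0,"tz":-0.03,"spin":0},{"gripper":0.085,"tx":0,"ty":0,"tz":-0.03,"spin":0},{"gripper":0.085,"tx":0,"ty":0,"tz":-0.02,"spin":0},{"gripper":0.085,"tx":0,"ty":0,"tz":0,"spin":0}]'
python3 - <<'E'
from h import *
f=grab_frame("scene");cv2.imwrite("pics/sf.png",f["pixels"][:,:,::-1]);c=proj("scene",[562,-29,40]);crop("scene",f["pixels"],c,48,8,"scene9.png")
E
```

```text
clock: 24.4
eef_pos: [562.3, -29.4, 37.6]
tcp_rot: [-3.142, -0.0, 1.827]
contact_force: [1.1, -0.2, 0.6]
opening: 0.996
clock: 25.2
eef_pos: [564.3, -29.5, 202.2]
tcp_rot: [3.135, 0.002, 1.827]
contact_force: [-0.2, -0.3, -0.7]
opening: 0.998
scene9.png origin 208 168
```

View pics/scene9.png

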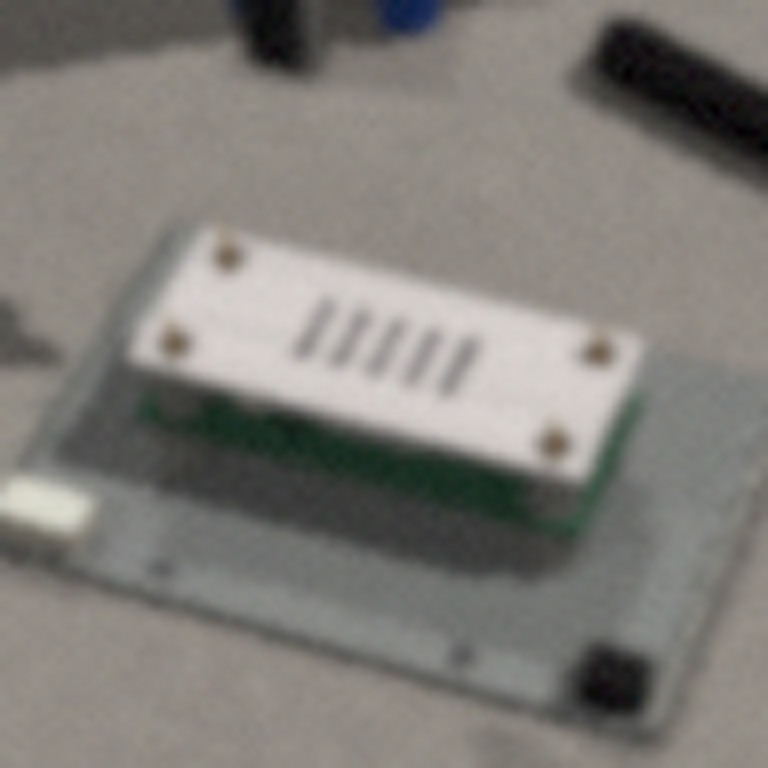

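View pics/sf.png

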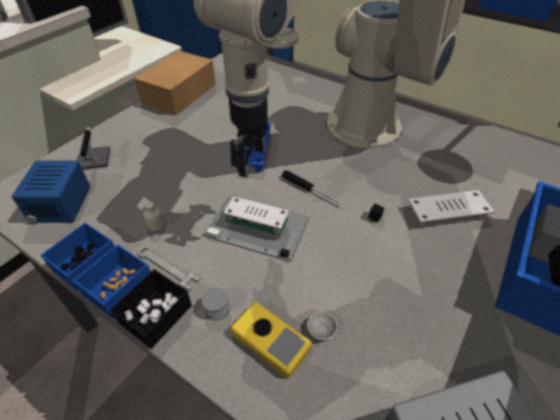

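```bash
python3 -m inch '[{"gripper":0.085,"tx":0,"ty":0,"tz":0,"spin":0},{"gripper":0.085,"tx":0,"ty":0,"tz":0,"spin":0},{"gripper":0.085,"tx":0,"ty":0,"tz":0,"spin":0},{"gripper":0.085,"tx":0,"ty":0,"tz":0,"spin":0},{"gripper":0.085,"tx":0,"ty":0,"tz":0,"spin":0},{"gripper":0.085,"tx":0,"ty":0,"tz":0,"spin":0},{"gripper":0.085,"tx":0,"ty":0,"tz":0,"spin":0},{"gripper":0.085,"tx":0,"ty":0,"tz":0,"spin":0}]'; python3 -c "from rig import *;print(sign_off())"
```

```text
clock: 26.05
eef_pos: [562.3, -29.4, 197.6]
tcp_rot: [-3.142, 0.0, 1.827]
contact_force: [0.1, -0.0, -0.4]
opening: 0.998
the job is handed in; nothing more can be done
None
```

The instrument is reassembled and handed in at about 26 s of the 58 s allowed; the hand-in gave no verdict. I lowered the green board over the four posts onto the pan, then the small bare aluminium cover onto the board, and let go of both. The large silver plate and the blue plate were left alone.

- **Seating:** Each plate met firm contact within about 0.3 mm of its expected seated height. The force was about 21 N for the board and 8 N for the cover.
- **Fit:** The last close picture shows all four post tips through the cover's holes, with the cover level on the board.
- **Clearance:** The gripper is open about 160 mm above the stack, and the force reading is near zero.
- **Other things on the bench:** They look unmoved in the last scene picture, but I judged that by eye and did not measure it.
- **Corrections on the way:** My first move command was refused because every row needs all its fields, and nothing moved. The cover was first brought in about 3.6 mm off along its length. The overlay check above the posts showed this, and I corrected it before lowering.

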